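Bridge the posts and nest the beakers on top

ROBOT

A 6-joint arm with a two-finger parallel gripper is mounted at the origin on the work surface. World frame = base frame: x ahead of the robot, y to its left, z up, the work surface at z = 0. Lengths are in m, angles in rad, forces in N, time in s.
With the tool pointing down it reaches from about 0.3 to 0.775 m from the base axis. Payload 14.6 kg.
Tool frame: the origin (TCP) lies midway between the tips of the shut fingers; the grasp point (between the pads) lies 19 mm behind it (ctrl.pinch_z is the z of the grasp point in the tool frame, in m); z points along the fingers, y is the line along which they close (so a half turn about z gives the same grasp; the last joint's range is limited). The gripper opens to 94 mm and grips with 3 to 60 N. Pads are 16 mm wide; open, the fingers measure 119 mm over their backs; the gripper's body (75 mm by 177 mm) begins 78 mm behind the grasp point.
Start: joints at [-1.344, 0.3, 1.521, -0, 1.321, -0.067], TCP at [0.159, -0.526, 0.205] pointing down, gripper open.
Joint ranges: [-3.03, 3.03], [-0.79, 2.21], [0.23, 2.52], [-1.04, 4.18], [0, 3.07], [-2.55, 2.55]. Speed limits (rad/s): [2.22, 2.22, 2.57, 3.14, 3.14, 3.14].

INTERFACE

Orientations are given as [roll, pitch, yaw] about the fixed x, y, z axes, in that order (R = Rz(yaw) Ry(pitch) Rx(roll)).
In Python, from station import ctrl, camera, ticket gives the robot as it stands. The module is installed in compiled form; this text tells all that it offers.
- The arm moves only by the shell command python3 -m inch 'ROWS' [FORCE]. ROWS is text: rows parted by semicolons, each of 7 numbers parted by spaces: the opening, from -1 (shut) to 1 (fully open), then the shift along the tool's x, y, z in units of 0.03 m (1.0 is 0.03 m), then the turn, a rotation vector about the tool's x, y, z in units of 10 degrees (1.0 is 10 degrees). In form: grip dx dy dz rx ry rz; .... A call has 1 to 10 rows; each row shifts and turns the commanded pose from where the row before left it, along the tool's axes as they then stand; what a row does not reach is not made up. A row lasts 1/8 s, in which the tool goes at most 62.5 mm and 10.7 degrees, less where a joint would pass 70% of its speed; a pose out of reach is approached as far as the arm can. A call with a number of a shift or a turn outside -1 to 1 is refused whole. A call with a gripper value outside its range is refused whole. The fingers move at their own pace and stop on an object; FORCE is the grip in N (left out, the last holds). Time passes only in rows, so rows that do not move let the fingers close. It gives the time, the measured TCP pose, the force, the opening and the grip force at its end, in the units of the state.
- ctrl.get_obs(): the state, without advancing time (a new reading comes with each control period).
- camera(name): name is "scene" or "top"; returns a dict with "img" (420x560x3 uint8, blue, green, red), "range_z" (420x560 float32, m along the optical axis (not along the pixel's ray), 0 where there is no reading), "intrinsics" (3x3 intrinsics, pixels), "view" (4x4, takes a point from world to camera coordinates). Camera axes: x right, y down, z forward; pixel columns grow to the right and rows downward; lengths in m; the calibration is good to about 2 mm. A picture is of the moment at which its call begins.
- ticket.hand_in(): hands the job in; it is judged then, once.
The state is a dict: "time_s": time; "qpos": joint angles; "joint_vel": joint speeds; "tau": joint torques, N m; "ee_pos": TCP position; "eef_rot": TCP orientation; "force": force on the tool from outside, world axes, zero at the start; "moment": the same for the moment, N m; "grip_width": finger opening in m; "grip_force": force on a finger pad.
Only numpy, scipy, OpenCV 4.12 (cv2) and the standard library are available. Lean on these libraries where they do the work, as an engineer would, in place of code of your own. Each camera call takes 0.05 s, during which the arm holds its last target. There are 200 camera calls.

TASK

Put the washed steel beakers away above the optical table: first lay the aluminium bar flat across the tops of the two posts of the stand, square to them and sticking out equally at both ends, then stand the wide beaker upright on the middle of the bar. Next stand the middle-sized beaker inside the wide one, and last the slim beaker inside the middle-sized one. Set each thing down gently rather than dropping it, do not tip the beakers over, and leave the flask, the tip box and the tube rack where they are.

Things in the scene. Friction and masses are not known exactly. Their poses are not given: they have to be found in the camera images.
- stand: fixed stand: black base plate 56 x 190 x 8 mm (long side along its y) carrying two steel posts 25 mm in diameter at y = -65 and +65 mm, each with a flat round head 40 mm in diameter and 6 mm thick, whose top is 60 mm above the table; origin at the centre of the plate's underside, on the table
- stand_top (a point): point midway between the two post heads, level with their tops (60 mm above the table); same axes as the stand
- bar: loose aluminium bar, 40 mm wide (its x), 190 mm long (its y), 16 mm thick (its z), about 0.3 kg, lying flat on the table at the start; origin at the centre of its underside
- wide_beaker: wide plain steel beaker, open top, 60 mm high, outer diameter 62 mm at the foot and 68 mm at the rim, wall 3 mm, floor 4 mm, about 0.16 kg; upright on the table; origin at the centre of its underside, z up its axis when upright
- mid_beaker: middle-sized plain steel beaker, open top, 88 mm high, outer diameter 46 mm at the foot and 51 mm at the rim, wall 3 mm, floor 4 mm, about 0.14 kg; inside the wide beaker it stands on its floor and its rim sticks out 32 mm; origin at the centre of its underside, z up its axis when upright
- slim_beaker: slim plain steel beaker, open top, 116 mm high, outer diameter 31 mm at the foot and 36 mm at the rim, wall 3 mm, floor 4 mm, about 0.12 kg; inside the middle-sized beaker it stands on its floor and its rim sticks out 32 mm; origin at the centre of its underside, z up its axis when upright
- flask: bystander: conical amber flask with yellow cap, 80 mm wide at the foot, 100 mm high; origin at the centre of its underside
- tip_box: bystander: blue and white pipette-tip box 85 x 125 x 50 mm; origin at the centre of its underside
- tube_rack: bystander: orange rack of four capped tubes, 75 x 170 mm, 94 mm high; origin at the centre of its underside

How it is judged:
By the outcome, as a careful person would: the job done as asked, in the order asked, and still so for the second after the job is handed in, with the robot touching nothing.
It also fails if it takes over 72 s, if anything falls off the work surface, if the arm or the gripper's body presses on something with over 40 N, if the wrist force passes 120 N, or if a joint passes its speed limit or range.

## Working session

There is one attempt and no reset: what is moved stays moved. The work goes in short steps, Python scripts to look and compute and a shell command to move; the robot and the scene stay as the last step left them, time stands still between calls to the robot, and variables do not carry over. Pictures are saved under pics/ and viewed, at most 10 in all, crops included, and the job is handed in when it is done.

```bash
mkdir -p pics; ls; python3 - <<'E'
from station import ctrl, camera
import cv2, numpy as np
print(ctrl.get_obs(), ctrl.pinch_z)
for n in("scene","top"):
    c=camera(n); cv2.imwrite(f"pics/{n}0.png",c["img"]); np.savez(f"{n}0.npz",**c)
    print(n,c["intrinsics"],c["view"])
E
```

```text
pics
{'time_s': 0.0, 'qpos': array([-1.34359196e+00,  3.00439161e-01,  1.52157792e+00, -1.34928854e-05,
        1.32068051e+00, -6.66044622e-02]), 'joint_vel': array([ 0.00022554, -0.00158035, -0.00089049, -0.00097584,  0.00051688,
        0.00065502]), 'tau': array([-4.04306365e-04, -5.31810558e+01, -3.52739882e+01,  7.07698544e-02,
        2.44465366e-02, -2.07552062e-04]), 'ee_pos': array([ 0.15921355, -0.52618361,  0.20490518]), 'eef_rot': array([-3.14048930e+00, -6.04984268e-05,  2.93812140e-01]), 'force': array([-0.55081304, -0.7146668 ,  0.51148348]), 'moment': array([-0.04176058, -0.05011237,  0.04677697]), 'grip_force': 0.0, 'grip_width': 0.09405342977781912} -0.0188
scene [[477.13725726   0.         273.07900159]
 [  0.         477.13725726 215.86137063]
 [  0.           0.           1.        ]] [[-0.79940263  0.60045188 -0.02032191  0.48020208]
 [ 0.37389936  0.47073938 -0.79912684 -0.16371287]
 [-0.47027089 -0.64642245 -0.60081886  1.87227484]
 [ 0.          0.          0.          1.        ]]
top [[412.73073139   0.         277.97868834]
 [  0.         412.73073139 201.80522471]
 [  0.           0.           1.        ]] [[ 0.02129211 -0.999753    0.00637009 -0.02100595]
 [-0.99876486 -0.02155631 -0.04476694  0.60567274]
 [ 0.0448932  -0.00540904 -0.99897715  1.27924133]
 [ 0.          0.          0.          1.        ]]
```

View pics/top0.png

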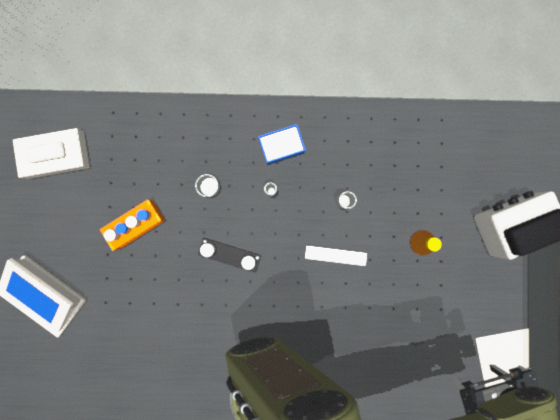

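View pics/scene0.png

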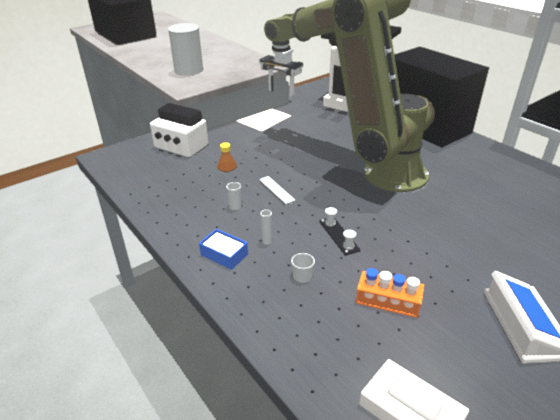

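The top view shows the wide beaker at (207,186), slim at (270,188), mid at (347,200), bar at (336,256), heads at (207,250) and (249,263), tip box at (282,145), flask at (430,243) and rack at (132,225). The scene view agrees with this. Next I'll measure.

```bash
cat > h.py <<'E'
import numpy as np, cv2
from scipy.optimize import least_squares
def ray(c,uv,z):
    """pixels -> world points on the plane at height z"""
    K,V=c["intrinsics"],c["view"]; R,t=V[:3,:3],V[:3,3]; o=-R.T@t
    d=np.c_[np.atleast_2d(uv),np.ones(len(np.atleast_2d(uv)))]@np.linalg.inv(K).T@R
    return o+d*((z-o[2])/d[:,2])[:,None]
def cloud(c):
    v,u=np.mgrid[:420,:560]; Z=c["range_z"]; K,V=c["intrinsics"],c["view"]
    p=np.stack([(u-K[0,2])/K[0,0]*Z,(v-K[1,2])/K[1,1]*Z,Z],-1)-V[:3,3]
    P=p@V[:3,:3]; P[Z==0]=np.nan; return P
def circ(p,r=None):
    f=(lambda a:np.hypot(*(p-a[:2]).T)-(r or a[2]))
    s=least_squares(f,[*p.mean(0),r or .03],loss="soft_l1",f_scale=.002); return s.x, np.sqrt(np.mean(s.fun**2))
E
python3 - <<'E'
from h import *
top=dict(np.load("top0.npz")); sc=dict(np.load("scene0.npz"))
for n,c in(("top",top),("scene",sc)):
    P=cloud(c); Z=P[...,2]
    print(n,"table z",np.nanmedian(Z[(abs(Z)<.02)&(P[...,0]<.8)&(P[...,0]>.3)]))
    # approx spots (top pixels on planes)
    for k,(uv,z,h,w,r) in dict(wide=((207,186),.06,.06,.045,.0325),slim=((270,188),.116,.116,.03,.0165),mid=((347,200),.088,.088,.035,.024),head1=((207,250),.06,.06,.026,None),head2=((249,263),.06,.06,.026,None),bar=((336,256),.016,.016,.12,None),tip=((282,145),.05,.05,.09,None),flask=((430,243),.1,.1,.06,None),rack=((132,225),.09,.09,.11,None)).items():
        g=ray(top,uv,z)[0]
        m=(np.hypot(P[...,0]-g[0],P[...,1]-g[1])<w)&(Z>h-(.006 if h>.02 else .008))&(Z<h+.012)
        p=P[m][:,:2]
        if len(p)<4: print(k,"few",len(p),g); continue
        bb=cv2.minAreaRect(p.astype(np.float32)*1000)
        print(k,len(p),p.mean(0).round(4),"rect",np.round(bb[0],1),np.round(bb[1],1),round(bb[2],1),"circ",[np.round(q,4) for q in circ(p,r)] if r else "", "zmed",np.median(Z[m]).round(4))
E
```

```text
top table z 0.00011391317271900036
wide 85 [0.6515 0.2124] rect [651.7 211. ] [64.3 66.4] 1.6 circ [array([0.6507, 0.2112, 0.0325]), np.float64(0.0011)] zmed 0.0598
slim 41 [0.6409 0.0173] rect [640.8  17.9] [34.9 31.9] 1.4 circ [array([0.6408, 0.0176, 0.0165]), np.float64(0.001)] zmed 0.1146
mid 59 [ 0.6156 -0.2132] rect [ 615.5 -211.6] [47.8 48.3] 1.4 circ [array([ 0.6145, -0.211 ,  0.024 ]), np.float64(0.0011)] zmed 0.0873
head1 139 [0.4564 0.2049] rect [456.4 204.7] [36.5 38. ] 42.7 circ  zmed 0.0601
head2 135 [0.4209 0.0804] rect [421.1  81.3] [36.3 36.1] 1.5 circ  zmed 0.0596
bar 804 [ 0.4442 -0.1888] rect [ 426.4 -186. ] [136.3 212.6] 15.3 circ  zmed 0.0157
tip 401 [ 0.7858 -0.0133] rect [785.9 -13. ] [ 85.7 124.7] 19.0 circ  zmed 0.047
flask 138 [ 0.4896 -0.4629] rect [ 488.8 -464.1] [38.6 35.1] 89.8 circ  zmed 0.0998
rack 423 [0.5265 0.4374] rect [526.3 438.5] [ 32.8 141.2] 33.5 circ  zmed 0.0937
scene table z 0.0015696217743130523
wide 129 [0.6487 0.2121] rect [648.9 212.1] [73.2 64.6] 51.2 circ [array([0.6489, 0.2112, 0.0325]), np.float64(0.0021)] zmed 0.0585
slim 52 [0.6384 0.0178] rect [638.8  17.2] [34.3 36.3] 6.0 circ [array([0.6387, 0.0176, 0.0165]), np.float64(0.0021)] zmed 0.1153
mid 71 [ 0.6117 -0.21  ] rect [ 611.7 -209.6] [54.3 49.4] 81.4 circ [array([ 0.6122, -0.2106,  0.024 ]), np.float64(0.0031)] zmed 0.0865
head1 95 [0.455  0.2062] rect [453.3 205.3] [37.4 43. ] 86.7 circ  zmed 0.0615
head2 78 [0.4188 0.081 ] rect [418.6  78.7] [42.8 37. ] 71.7 circ  zmed 0.0611
bar 380 [ 0.445  -0.1842] rect [ 449.6 -198.4] [182.1 161.9] 50.5 circ  zmed 0.0171
tip 474 [ 0.7836 -0.012 ] rect [783.4 -14.9] [ 90.8 132.3] 19.3 circ  zmed 0.0471
flask 51 [ 0.4873 -0.4607] rect [ 485.4 -464.6] [46.4 35.4] 73.5 circ  zmed 0.1003
rack 458 [0.5269 0.4407] rect [526.  438.8] [ 39.5 140.7] 31.8 circ  zmed 0.0945
```

```bash
python3 - <<'E'
from h import *
for n in("top","scene"):
    c=dict(np.load(n+"0.npz")); P=cloud(c); 
    m=((P[...,2]>.009)&(P[...,2]<.024)&(abs(P[...,0]-.44)<.07)&(abs(P[...,1]+.19)<.14)).astype(np.uint8)
    # bright pixels too
    m&=(c["img"].min(-1)>120).astype(np.uint8)
    k,L,S,_=cv2.connectedComponentsWithStats(m); i=1+S[1:,4].argmax()
    v,u=np.nonzero(L==i); p=ray(c,np.c_[u,v],.016)[:,:2]
    print(n,len(p),p.mean(0),cv2.minAreaRect((p*1000).astype(np.float32)), np.degrees(np.arctan2(*np.linalg.svd(p-p.mean(0),full_matrices=False)[2][0][::-1])))
E
```

```text
top 791 [ 0.44450237 -0.18881524] ((444.5619812011719, -188.58241271972656), (190.4974365234375, 40.66828536987305), 84.26991271972656) -95.87832461059863
scene 361 [ 0.44342018 -0.18531237] ((443.74749755859375, -186.4086456298828), (200.3517303466797, 47.40769958496094), 84.080322265625) 83.33446527417703
```

```bash
cat > go.py <<'E'
import sys, numpy as np
from station import ctrl
o=ctrl.get_obs(); x,y,z,yaw=map(float,sys.argv[1:5])
w=o["eef_rot"][2]; p=o["ee_pos"]; d=np.array([x,y,z])-p
T=np.array([[np.cos(w),np.sin(w),0],[np.sin(w),-np.cos(w),0],[0,0,-1]])  # tool axes as rows, tool down
print("t",round(o["time_s"],2),"p",p.round(4),"rot",np.degrees(o["eef_rot"]).round(2),"w",round(o["grip_width"],4),"F",o["force"].round(1),"gf",round(float(o["grip_force"]),1))
print("shift units",(T@d/.03).round(3),"turn z units",round(-((yaw-np.degrees(w)+180)%360-180)/10,3))
E
R="1 0 0 .4 0 0 -.96"; python3 -m inch '1 0 0 .4 0 0 -.96;1 0 0 .4 0 0 -.96;1 0 0 .4 0 0 -.96;1 0 0 .4 0 0 -.96;1 0 0 .4 0 0 -.96;1 0 0 .4 0 0 -.96;1 0 0 .4 0 0 -.96;1 0 0 0 0 0 0' 40; python3 go.py .4441 -.1878 .06 84.2
```

```text
time_s: 1.1
ee_pos: [0.1592, -0.5259, 0.1205]
eef_rot: [-3.141, -0.002, 1.466]
force: [0.6, 0.0, 0.4]
grip_width: 0.0937
grip_force: 0.0
t 1.1 p [ 0.1592 -0.5259  0.1205] rot [-1.7996e+02 -1.1000e-01  8.3980e+01] w 0.0937 F [0.6 0.  0.4] gf 0.0
shift units [12.205  8.263  2.018] turn z units -0.022
```

```bash
python3 -m inch '1 .94 .64 .1 0 0 0;1 .94 .64 .1 0 0 0;1 .94 .64 .1 0 0 0;1 .94 .64 .1 0 0 0;1 .94 .64 .1 0 0 0;1 .94 .64 .1 0 0 0;1 .94 .64 .1 0 0 0;1 .94 .64 .1 0 0 0;1 .94 .64 .1 0 0 0;1 .94 .64 .1 0 0 0' >/dev/null; python3 -m inch '1 .94 .64 .4 0 0 0;1 .94 .64 .4 0 0 0;1 .94 .6 .3 0 0 0;1 0 0 0 0 0 0;1 0 0 0 0 0 0'; python3 go.py .4441 -.1878 .004 84.2
```

```text
time_s: 2.98
ee_pos: [0.4443, -0.1881, 0.0589]
eef_rot: [3.141, 0.0, 1.465]
force: [-0.2, -0.4, 0.8]
grip_width: 0.0938
grip_force: 0.0
t 2.98 p [ 0.4443 -0.1881  0.0589] rot [1.7998e+02 2.0000e-02 8.3920e+01] w 0.0938 F [-0.2 -0.4  0.8] gf 0.0
shift units [ 0.009 -0.009  1.83 ] turn z units -0.028
```

```bash
python3 -m inch '1 0 0 .6 0 0 -.03;1 0 0 .6 0 0 0;1 0 0 .4 0 0 0;1 0 0 .2 0 0 0;-1 0 0 0 0 0 0;-1 0 0 0 0 0 0;-1 0 0 0 0 0 0;-1 0 0 0 0 0 0;-1 0 0 0 0 0 0;-1 0 0 0 0 0 0' 40;  python3 go.py .4378 .1430 .12 74.0
```

```text
time_s: 4.22
ee_pos: [0.4444, -0.1876, 0.0045]
eef_rot: [-3.141, -0.0, 1.472]
force: [-1.5, 0.1, 1.1]
grip_width: 0.0396
grip_force: 40.0
t 4.22 p [ 0.4444 -0.1876  0.0045] rot [-179.99   -0.     84.33] w 0.0396 F [-1.5  0.1  1.1] gf 40.0
shift units [10.945 -1.305 -3.851] turn z units 1.033
```

```bash
python3 -m inch '-1 0 0 -.3 0 0 0;-1 0 0 -.6 0 0 0;-1 0 0 -.8 0 0 0;-1 0 0 -.8 0 0 .2;-1 0 0 -.8 0 0 .3;-1 0 0 -.5 0 0 .3;-1 0 0 0 0 0 .2;-1 0 0 0 0 0 0' >/dev/null;  python3 go.py .4378 .1430 .12 74.0
```

```text
t 5.22 p [ 0.4441 -0.1875  0.1179] rot [-1.7995e+02 -1.0000e-02  7.4340e+01] w 0.0398 F [-0.2 -0.  -3. ] gf 40.0
shift units [10.55  -3.175 -0.07 ] turn z units 0.034
```

```bash
python3 -m inch '-1 .4 -.12 0 0 0 0;-1 .8 -.24 0 0 0 0;-1 .95 -.29 0 0 0 0;-1 .95 -.29 0 0 0 0;-1 .95 -.29 0 0 0 0;-1 .95 -.29 0 0 0 0;-1 .95 -.29 0 0 0 0;-1 .95 -.29 0 0 0 0;-1 .95 -.29 0 0 0 0;-1 .95 -.29 0 0 0 0' >/dev/null; python3 -m inch '-1 .9 -.27 0 0 0 0;-1 .6 -.18 0 0 0 0;-1 .25 -.08 0 0 0 0;-1 0 0 0 0 0 0;-1 0 0 0 0 0 0' >/dev/null;  python3 go.py .4378 .1430 .066 74.0
python3 - <<'E'
from station import camera
import cv2,numpy as np
for n in("top","scene"):
    c=camera(n); np.savez(n+"1.npz",**c); cv2.imwrite(f"pics/{n}1.png",cv2.resize(c["img"][200:320,150:350] if n=="top" else c["img"][130:300,250:450],None,fx=3,fy=3))
E
```

```text
t 7.1 p [0.4371 0.1427 0.1183] rot [-1.7999e+02  1.0000e-02  7.4320e+01] w 0.0395 F [-0.2 -0.5 -2.4] gf 40.0
shift units [0.017 0.02  1.745] turn z units 0.032
```

```bash
python3 - <<'E'
from h import *
for n in("top","scene"):
    c=dict(np.load(n+"1.npz")); P=cloud(c)
    m=(abs(P[...,2]-.13)<.008)&(np.hypot(P[...,0]-.437,P[...,1]-.143)<.12)
    p=P[m][:,:2]; a=np.radians(74.0); e=np.array([[np.cos(a),np.sin(a)],[np.sin(a),-np.cos(a)]])
    q=(p-[.4371,.1427])@e.T; print(n,len(p),"along",np.percentile(q[:,0],[0,1,99,100]).round(4),"across",np.percentile(q[:,1],[1,99]).round(4))
    for lo,hi in((-.1,-.04),(.04,.1)):
        s=q[(q[:,0]>lo)&(q[:,0]<hi)]; print(len(s), s.mean(0).round(4) if len(s) else "")
E
```

```text
top 473 along [-0.0968 -0.0957  0.0919  0.0928] across [-0.0178  0.0217]
287 [-0.0691  0.0026]
161 [0.0742 0.0059]
scene 459 along [-0.0988 -0.094   0.0946  0.0971] across [-0.0268  0.0291]
79 [-0.0696  0.0075]
181 [0.0699 0.0006]
```

View pics/scene1.png

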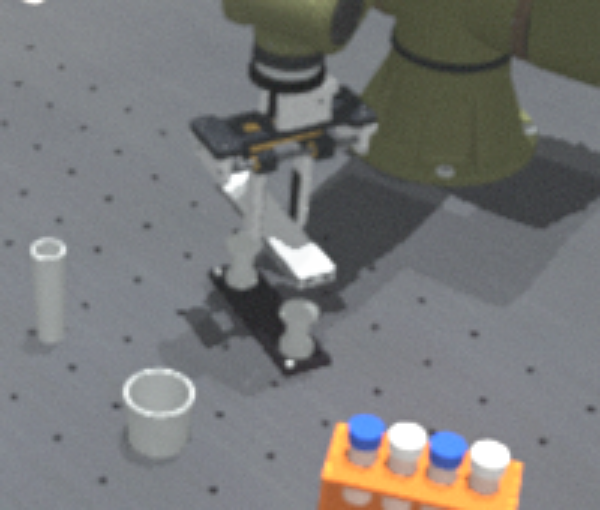

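The bar is held level over the stand, its near end at about (305,265) in the crop and the posts below at (240,245) and (298,315). It needs a shift of about 1.5 mm along its length, then lowering.

```bash
python3 -m inch '-1 .05 0 .3 0 0 .03;-1 0 0 .4 0 0 0;-1 0 0 .4 0 0 0;-1 0 0 .3 0 0 0;-1 0 0 .15 0 0 0;-1 0 0 .06 0 0 0;-1 0 0 .05 0 0 0;-1 0 0 .05 0 0 0;-1 0 0 0 0 0 0' >/dev/null;  python3 go.py .4378 .1430 .0645 74.0
```

```text
t 8.32 p [0.4376 0.1445 0.0672] rot [180.    -0.    74.03] w 0.0395 F [ 0.4 -0.6 -2.8] gf 40.0
shift units [-0.048  0.021  0.089] turn z units 0.003
```

```bash
python3 -m inch '-1 0 0 .04 0 0 0;-1 0 0 .03 0 0 0;-1 0 0 0 0 0 0' >/dev/null;  python3 go.py .4378 .1430 .0645 74.0;python3 -m inch '-1 0 0 .02 0 0 0;-1 0 0 .02 0 0 0;-1 0 0 0 0 0 0' >/dev/null;  python3 go.py .4378 .1430 .0645 74.0
```

```text
t 8.7 p [0.4375 0.1446 0.065 ] rot [-179.99    0.     74.03] w 0.0395 F [-0.9 -0.3 -2.9] gf 40.0
shift units [-0.047  0.023  0.016] turn z units 0.003
t 9.07 p [0.4376 0.1446 0.0644] rot [179.99  -0.    74.03] w 0.0395 F [-4.8 -1.2  8.3] gf 40.0
shift units [-0.049  0.02  -0.002] turn z units 0.003
```

```bash
python3 -m inch '-.4 0 0 0 0 0 0;0 0 0 0 0 0 0;.5 0 0 0 0 0 0;1 0 0 0 0 0 0;1 0 0 -.3 0 0 0;1 0 0 -.7 0 0 0;1 0 0 -.9 0 0 0;1 0 0 -.9 0 0 0;1 0 0 -.7 0 0 0;1 0 0 0 0 0 0' 25 >/dev/null;  python3 go.py .650 .211 .09 74.0
```

```text
t 10.32 p [0.4382 0.1447 0.1703] rot [ 1.7985e+02 -9.0000e-02  7.4040e+01] w 0.094 F [ 0.1  0.6 -1. ] gf 0.0
shift units [4.065 6.18  2.678] turn z units 0.004
```

```bash
python3 -m inch '1 .45 .69 0 0 0 0;1 .45 .69 0 0 0 0;1 .45 .69 .2 0 0 0;1 .45 .69 .4 0 0 0;1 .45 .69 .4 0 0 0;1 .45 .69 .4 0 0 0;1 .45 .69 .4 0 0 0;1 .45 .69 .4 0 0 0;1 .45 .66 .4 0 0 0;1 0 0 0 0 0 0' >/dev/null;  python3 go.py .650 .211 .035 74.0
python3 - <<'E'
from station import camera
from h import *
for n in("top","scene"):
    c=camera(n); np.savez(n+"2.npz",**c); cv2.imwrite(f"pics/{n}2.png",cv2.resize(c["img"][130:320,150:350] if n=="top" else c["img"][150:320,250:450],None,fx=3,fy=3))
    P=cloud(c); m=(abs(P[...,2]-.076)<.006)&(np.hypot(P[...,0]-.438,P[...,1]-.143)<.12); p=P[m][:,:2]
    print(n,len(p),p.mean(0),cv2.minAreaRect((p*1000).astype(np.float32)),np.degrees(np.arctan2(*np.linalg.svd(p-p.mean(0),full_matrices=False)[2][0][::-1])))
E
```

```text
t 11.57 p [0.6489 0.2103 0.088 ] rot [-1.7983e+02  1.0000e-01  7.4030e+01] w 0.0938 F [-0.6 -0.5  0.2] gf 0.0
shift units [0.032 0.028 1.767] turn z units 0.003
top 389 [0.42551768 0.0920207 ] ((425.5281066894531, 97.00987243652344), (95.37345123291016, 40.61466598510742), 73.18568420410156) -112.2025025616019
scene 359 [0.44374794 0.17327181] ((436.1554260253906, 143.4334259033203), (192.86988830566406, 44.9720344543457), 73.40593719482422) 67.63951043946302
```

```bash
python3 -m inch '1 .03 .03 .5 0 0 0;1 0 0 .6 0 0 0;1 0 0 .5 0 0 0;1 0 0 .17 0 0 0;.5 0 0 0 0 0 0;-1 0 0 0 0 0 0;-1 0 0 0 0 0 0;-1 0 0 0 0 0 0;-1 0 0 0 0 0 0;-1 0 0 0 0 0 0' 25;  python3 go.py .4376 .1435 .22 74.0
```

```text
time_s: 12.92
ee_pos: [0.6506, 0.2111, 0.0383]
eef_rot: [3.141, -0.0, 1.292]
force: [-1.8, -0.4, 5.3]
grip_width: 0.0659
grip_force: 24.9
t 12.93 p [0.6506 0.2111 0.0383] rot [ 1.7996e+02 -2.0000e-02  7.4030e+01] w 0.0659 F [-1.8 -0.4  5.3] gf 24.9
shift units [-4.118 -6.206 -6.057] turn z units 0.003
```

```bash
python3 -m inch '-1 0 0 -.2 0 0 0;-1 0 0 -.5 0 0 0;-1 0 0 -.8 0 0 0;-1 0 0 -.9 0 0 0;-1 -.2 -.3 -.8 0 0 0;-1 -.4 -.6 -.4 0 0 0;-1 -.5 -.75 -.2 0 0 0;-1 -.5 -.75 0 0 0 0;-1 -.5 -.75 0 0 0 0;-1 -.5 -.75 0 0 0 0' >/dev/null;python3 -m inch '-1 -.5 -.75 0 0 0 0;-1 -.5 -.75 0 0 0 0;-1 -.5 -.75 0 0 0 0;-1 -.35 -.5 0 0 0 0;-1 -.15 -.25 0 0 0 0;-1 0 0 0 0 0 0;-1 0 0 0 0 0 0' >/dev/null;  python3 go.py .4376 .1435 .1143 74.0
python3 - <<'E'
from station import camera
from h import *
for n in("top","scene"):
    c=camera(n); np.savez(n+"3.npz",**c); cv2.imwrite(f"pics/{n}3.png",cv2.resize(c["img"][150:320,250:450] if n=="scene" else c["img"][150:350,130:330],None,fx=3,fy=3))
E
```

```text
t 15.05 p [0.4139 0.1354 0.1519] rot [ 1.7998e+02 -1.0000e-02  7.4030e+01] w 0.0656 F [-0.2  0.3 -1.6] gf 24.9
shift units [0.477 0.685 1.254] turn z units 0.003
```

View pics/scene3.png

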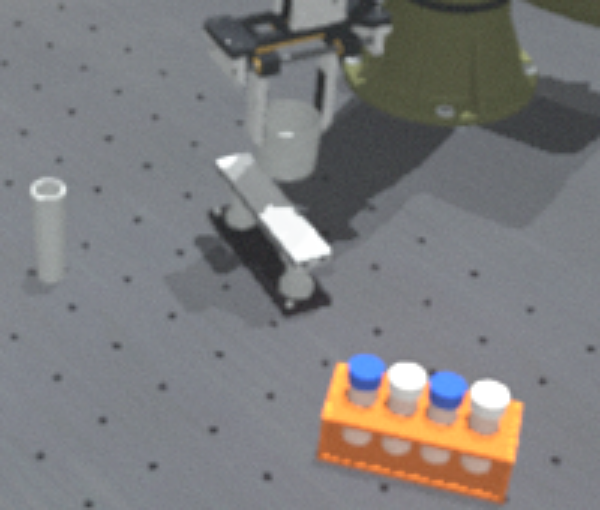

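The bar lies flat on both posts, running from (235,160) to (312,255) in the crop. The beaker is upright in the fingers at (290,140), about 25 mm past the middle. I'll correct that, then lower it.

```bash
python3 -m inch '-1 .16 .23 0 0 0 0;-1 .16 .23 0 0 0 0;-1 .16 .23 0 0 0 0;-1 0 0 .2 0 0 0;-1 0 0 .35 0 0 0;-1 0 0 .3 0 0 0;-1 0 0 .15 0 0 0;-1 0 0 .05 0 0 0;-1 0 0 0 0 0 0' >/dev/null;  python3 go.py .4376 .1435 .1143 74.0; python3 -m inch '-1 0 0 .05 0 0 0;-1 0 0 .03 0 0 0;-1 0 0 0 0 0 0;-1 0 0 0 0 0 0' >/dev/null;  python3 go.py .4376 .1435 .1143 74.0
```

```text
t 16.27 p [0.4373 0.1434 0.1204] rot [ 1.7999e+02 -1.0000e-02  7.4030e+01] w 0.0655 F [ 0.2 -0.4 -1.1] gf 24.9
shift units [0.005 0.008 0.202] turn z units 0.003
t 16.77 p [0.4373 0.1434 0.1179] rot [-180.     -0.     74.04] w 0.0657 F [ 0.4 -0.5 -1.8] gf 24.9
shift units [0.006 0.01  0.119] turn z units 0.004
```

```bash
python3 -m inch '-1 0 0 .04 0 0 0;-1 0 0 .03 0 0 0;-1 0 0 0 0 0 0' >/dev/null;  python3 go.py .4376 .1435 .1143 74.0; python3 -m inch '-1 0 0 .02 0 0 0;-1 0 0 .02 0 0 0;-1 0 0 0 0 0 0' >/dev/null;  python3 go.py .4376 .1435 .1143 74.0
```

```text
t 17.15 p [0.4372 0.1434 0.1156] rot [-1.7999e+02  1.0000e-02  7.4030e+01] w 0.0657 F [ 0.1  0.4 -2.3] gf 24.9
shift units [0.007 0.012 0.045] turn z units 0.003
t 17.52 p [0.4372 0.1434 0.1145] rot [-180.     -0.     74.03] w 0.0655 F [ 0.4  0.5 -1.6] gf 24.9
shift units [0.006 0.011 0.007] turn z units 0.003
```

```bash
for i in 1 2; do python3 -m inch '-1 0 0 .02 0 0 0;-1 0 0 .02 0 0 0;-1 0 0 0 0 0 0' >/dev/null;  python3 go.py .4376 .1435 .1143 74.0;done
```

```text
t 17.9 p [0.4374 0.1434 0.1142] rot [ 1.7998e+02 -2.0000e-02  7.4030e+01] w 0.066 F [-4.6 -1.   9.9] gf 24.9
shift units [ 0.004  0.007 -0.004] turn z units 0.003
t 18.27 p [0.4376 0.1434 0.114 ] rot [ 1.7992e+02 -3.0000e-02  7.4040e+01] w 0.0653 F [-10.2  -3.6  24. ] gf 24.9
shift units [ 0.002 -0.001 -0.01 ] turn z units 0.004
```

```bash
python3 -m inch '-1 0 0 -.03 0 0 0;-1 0 0 0 0 0 0;.6 0 0 0 0 0 0;.8 0 0 0 0 0 0;1 0 0 0 0 0 0;1 0 0 -.3 0 0 0;1 0 0 -.6 0 0 0;1 0 0 -.7 0 0 0;1 0 0 -.5 0 0 0;1 0 0 0 0 0 0' 20 ;  python3 go.py .6135 -.211 .115 74.0
```

```text
time_s: 19.52
ee_pos: [0.4377, 0.1435, 0.177]
eef_rot: [3.14, -0.001, 1.292]
force: [-0.1, -0.5, 0.1]
grip_width: 0.094
grip_force: 0.0
t 19.52 p [0.4377 0.1435 0.177 ] rot [ 1.799e+02 -6.000e-02  7.403e+01] w 0.094 F [-0.1 -0.5  0.1] gf 0.0
shift units [-9.749  8.886  2.067] turn z units 0.003
```

```bash
python3 -m inch '1 -.7 .63 0 0 0 0;1 -.7 .63 0 0 0 0;1 -.7 .63 0 0 0 0;1 -.7 .63 0 0 0 0;1 -.7 .63 0 0 0 0;1 -.7 .64 0 0 0 0;1 -.7 .64 0 0 0 0;1 -.7 .64 0 0 0 0;1 -.7 .64 0 0 0 0;1 -.7 .64 .2 0 0 0' >/dev/null; python3 -m inch '1 -.7 .64 .4 0 0 0;1 -.7 .64 .4 0 0 0;1 -.7 .64 .5 0 0 0;1 -.65 .6 .5 0 0 0;1 0 0 0 0 0 0;1 0 0 0 0 0 0' >/dev/null;  python3 go.py .6135 -.211 .063 74.0
python3 - <<'E'
from station import camera
from h import *
for n in("top","scene"):
    c=camera(n); np.savez(n+"4.npz",**c); P=cloud(c)
    for k,g,h,r,w in(("wide",(.438,.143),.136,.0325,.045),("mid",(.6135,-.211),.088,.024,.032),("slim",(.64,.0176),.116,.0165,.03)):
        m=(abs(P[...,2]-h)<.005)&(np.hypot(P[...,0]-g[0],P[...,1]-g[1])<w); p=P[m][:,:2]; print(n,k,len(p),circ(p,r) if len(p)>5 else "")
    m=(abs(P[...,2]-.076)<.006)&(np.hypot(P[...,0]-.438,P[...,1]-.143)<.12); p=P[m][:,:2]
    print("bar",cv2.minAreaRect((p*1000).astype(np.float32)))
cv2.imwrite("pics/top4.png",cv2.resize(dict(np.load("top4.npz"))["img"][150:320,150:350],None,fx=3,fy=3))
E
```

```text
t 21.52 p [ 0.6124 -0.2104  0.1159] rot [-1.7997e+02 -1.0000e-02  7.4040e+01] w 0.0947 F [-0.3  0.5  0.7] gf 0.0
shift units [-0.008  0.041  1.762] turn z units 0.004
top wide 85 (array([0.43885184, 0.14325182, 0.0325    ]), np.float64(0.0011028563352865962))
top mid 2 
top slim 37 (array([0.64073609, 0.01772542, 0.0165    ]), np.float64(0.0009845921666316656))
bar ((438.2449951171875, 142.7711944580078), (191.13311767578125, 56.008079528808594), 79.10699462890625)
scene wide 102 (array([0.43663565, 0.1442141 , 0.0325    ]), np.float64(0.0025496792764429974))
scene mid 58 (array([ 0.61235128, -0.21016666,  0.024     ]), np.float64(0.0022969238840623318))
scene slim 46 (array([0.63906385, 0.01796163, 0.0165    ]), np.float64(0.0020091030122259606))
bar ((440.84149169921875, 140.46661376953125), (196.2653350830078, 51.18628692626953), 76.25379943847656)
```

```bash
python3 -m inch '1 0 .04 .5 0 0 0;1 0 0 .6 0 0 0;1 0 0 .5 0 0 0;1 0 0 .16 0 0 0;.3 0 0 0 0 0 0;-1 0 0 0 0 0 0;-1 0 0 0 0 0 0;-1 0 0 0 0 0 0;-1 0 0 0 0 0 0;-1 0 0 0 0 0 0' 20;  python3 go.py .4377 .1437 .22 74.0
```

```text
time_s: 22.88
ee_pos: [0.6138, -0.2114, 0.0634]
eef_rot: [3.141, 0.0, 1.292]
force: [-0.9, -0.0, 1.9]
grip_width: 0.0499
grip_force: 20.0
t 22.88 p [ 0.6138 -0.2114  0.0634] rot [179.99   0.    74.03] w 0.0499 F [-0.9 -0.   1.9] gf 20.0
shift units [ 9.764 -8.9   -5.22 ] turn z units 0.003
```

```bash
python3 -m inch '-1 0 0 -.2 0 0 0;-1 0 0 -.5 0 0 0;-1 0 0 -.8 0 0 0;-1 0 0 -.9 0 0 0;-1 0 0 -.9 0 0 0;-1 0 0 -.9 0 0 0;-1 0 0 -.7 0 0 0;-1 .3 -.27 -.25 0 0 0;-1 .6 -.55 0 0 0 0' >/dev/null; python3 -m inch '-1 .73 -.67 0 0 0 0;-1 .73 -.67 0 0 0 0;-1 .73 -.67 0 0 0 0;-1 .73 -.67 0 0 0 0;-1 .73 -.67 0 0 0 0;-1 .73 -.67 0 0 0 0;-1 .73 -.67 0 0 0 0;-1 .73 -.67 0 0 0 0;-1 .73 -.67 0 0 0 0' >/dev/null; python3 -m inch '-1 .73 -.67 0 0 0 0;-1 .73 -.67 0 0 0 0;-1 .5 -.45 0 0 0 0;-1 .3 -.26 0 0 0 0;-1 0 0 0 0 0 0;-1 0 0 0 0 0 0' >/dev/null
python3 go.py .4377 .1437 .1434 74.0
python3 - <<'E'
from station import camera
from h import *
for n in("top","scene"):
    c=camera(n); np.savez(n+"5.npz",**c); cv2.imwrite(f"pics/{n}5.png",cv2.resize(c["img"][120:290,250:450] if n=="scene" else c["img"][150:350,130:330],None,fx=3,fy=3))
E
```

```text
t 25.88 p [0.4375 0.1423 0.2177] rot [-1.800e+02  1.000e-02  7.402e+01] w 0.0504 F [ 0.1  0.1 -1.4] gf 20.0
shift units [ 0.046 -0.006  2.476] turn z units 0.002
```

View pics/scene5.png

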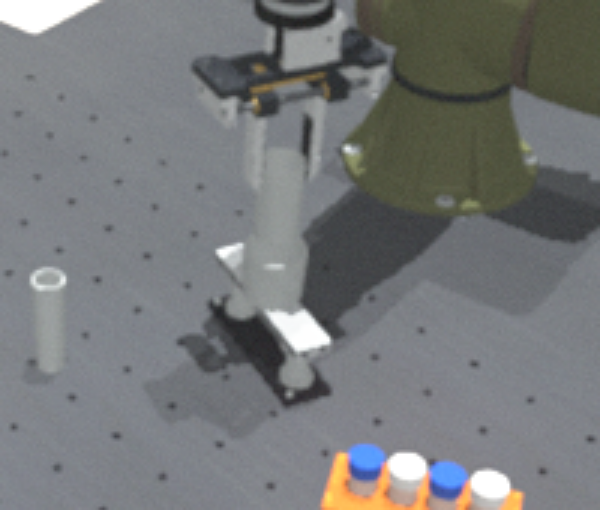

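The middle beaker hangs upright over the wide one, foot at about (277,235) in the crop. The wide one is centred on the bar at (274,275). I'll lower it.

```bash
python3 -m inch '-1 .045 0 .2 0 0 0;-1 0 0 .3 0 0 0;-1 0 0 .4 0 0 0;-1 0 0 .4 0 0 0;-1 0 0 .4 0 0 0;-1 0 0 .4 0 0 0;-1 0 0 .15 0 0 0;-1 0 0 .05 0 0 0;-1 0 0 0 0 0 0' >/dev/null;  python3 go.py .4377 .1437 .1434 74.0; python3 -m inch '-1 0 0 .05 0 0 0;-1 0 0 .03 0 0 0;-1 0 0 0 0 0 0;-1 0 0 0 0 0 0' >/dev/null;  python3 go.py .4377 .1437 .1434 74.0
```

```text
t 27.1 p [0.4379 0.1441 0.149 ] rot [ 1.7998e+02 -1.0000e-02  7.4030e+01] w 0.0502 F [-0.3 -0.8 -1.4] gf 20.0
shift units [-0.014 -0.002  0.186] turn z units 0.003
t 27.6 p [0.4378 0.1441 0.1464] rot [180.    -0.    74.03] w 0.0504 F [ 0.1 -0.8 -1.6] gf 20.0
shift units [-0.012  0.001  0.1  ] turn z units 0.003
```

```bash
python3 -m inch '-1 0 0 .04 0 0 0;-1 0 0 .03 0 0 0;-1 0 0 0 0 0 0' >/dev/null;  python3 go.py .4377 .1437 .1434 74.0; python3 -m inch '-1 0 0 .02 0 0 0;-1 0 0 .02 0 0 0;-1 0 0 0 0 0 0' >/dev/null;  python3 go.py .4377 .1437 .1434 74.0
```

```text
t 27.98 p [0.4377 0.1441 0.1442] rot [-179.99    0.     74.04] w 0.0501 F [-0.7 -0.6 -2.1] gf 20.0
shift units [-0.011  0.003  0.026] turn z units 0.004
t 28.35 p [0.4378 0.1441 0.1433] rot [ 1.7998e+02 -1.0000e-02  7.4040e+01] w 0.0509 F [-1.3  0.7  3.9] gf 20.0
shift units [-0.015 -0.    -0.003] turn z units 0.004
```

```bash
python3 -m inch '0 0 0 0 0 0 0;.3 0 0 0 0 0 0;.6 0 0 0 0 0 0;.6 0 0 0 0 0 0;.6 0 0 -.3 0 0 0;.6 0 0 -.6 0 0 0;.6 0 0 -.8 0 0 0;.6 0 0 -.5 0 0 0;.6 0 0 0 0 0 0' 20 ;  python3 go.py .6397 .0178 .145 74.0
```

```text
time_s: 29.48
ee_pos: [0.4381, 0.1441, 0.2099]
eef_rot: [3.14, -0.001, 1.292]
force: [0.2, 0.0, 0.1]
grip_width: 0.0751
grip_force: 0.0
t 29.48 p [0.4381 0.1441 0.2099] rot [ 1.7991e+02 -5.0000e-02  7.4040e+01] w 0.0751 F [0.2 0.  0.1] gf 0.0
shift units [-2.201  7.619  2.164] turn z units 0.004
```

```bash
python3 -m inch '.6 -.22 .76 0 0 0 0;.6 -.22 .76 0 0 0 0;.6 -.22 .76 0 0 0 0;.6 -.22 .76 0 0 0 0;.6 -.22 .76 0 0 0 0;.6 -.22 .76 .4 0 0 0;.6 -.22 .76 .4 0 0 0;.6 -.22 .76 .4 0 0 0;.6 -.22 .76 .4 0 0 0;.6 -.22 .78 .5 0 0 0' >/dev/null; python3 -m inch '.6 0 0 0 0 0 0;.6 0 0 0 0 0 0' >/dev/null;  python3 go.py .6397 .0178 .091 74.0
python3 - <<'E'
from station import camera
from h import *
for n in("top","scene"):
    c=camera(n); np.savez(n+"6.npz",**c); P=cloud(c)
    for k,g,h,r,w in(("wide",(.438,.143),.136,.0325,.045),("mid",(.438,.143),.168,.024,.032),("slim",(.64,.0176),.116,.0165,.03)):
        m=(abs(P[...,2]-h)<.005)&(np.hypot(P[...,0]-g[0],P[...,1]-g[1])<w); p=P[m][:,:2]; print(n,k,len(p),circ(p,r) if len(p)>5 else "")
E
```

```text
t 30.98 p [0.6389 0.018  0.1457] rot [-179.96    0.     74.04] w 0.0751 F [ 0.9  0.1 -0.5] gf 0.0
shift units [0.    0.028 1.825] turn z units 0.004
top wide 71 (array([0.43889471, 0.14257651, 0.0325    ]), np.float64(0.004641615293637636))
top mid 63 (array([0.43857225, 0.14365556, 0.024     ]), np.float64(0.0010914110398972888))
top slim 0 
scene wide 93 (array([0.43509328, 0.14221232, 0.0325    ]), np.float64(0.005533242549990926))
scene mid 72 (array([0.43668461, 0.14439892, 0.024     ]), np.float64(0.002454883991364712))
scene slim 50 (array([0.63904658, 0.01803626, 0.0165    ]), np.float64(0.0024643014469993194))
```

Mid rim is at (.4377,.1440) and z .168, so it is seated. Next I grasp the slim one.

```bash
python3 -m inch '.6 0 .03 .5 0 0 0;.6 0 0 .6 0 0 0;.6 0 0 .5 0 0 0;.6 0 0 .2 0 0 0;0 0 0 0 0 0 0;-1 0 0 0 0 0 0;-1 0 0 0 0 0 0;-1 0 0 0 0 0 0;-1 0 0 0 0 0 0;-1 0 0 0 0 0 0' 20;  python3 go.py .4377 .1440 .28 74.0
```

```text
time_s: 32.33
ee_pos: [0.6403, 0.0175, 0.0923]
eef_rot: [3.141, -0.0, 1.292]
force: [-0.9, 1.4, 1.6]
grip_width: 0.0351
grip_force: 20.0
t 32.33 p [0.6403 0.0175 0.0923] rot [ 1.7998e+02 -1.0000e-02  7.4030e+01] w 0.0351 F [-0.9  1.4  1.6] gf 20.0
shift units [ 2.197 -7.654 -6.257] turn z units 0.003
```

```bash
python3 -m inch '-1 0 0 -.2 0 0 0;-1 0 0 -.5 0 0 0;-1 0 0 -.8 0 0 0;-1 0 0 -.9 0 0 0;-1 0 0 -.9 0 0 0;-1 0 0 -.9 0 0 0;-1 0 0 -.9 0 0 0;-1 0 0 -.7 0 0 0;-1 0 0 -.3 0 0 0;-1 .08 -.27 0 0 0 0' >/dev/null; python3 -m inch '-1 .16 -.55 0 0 0 0;-1 .22 -.76 0 0 0 0;-1 .22 -.76 0 0 0 0;-1 .22 -.76 0 0 0 0;-1 .22 -.76 0 0 0 0;-1 .22 -.76 0 0 0 0;-1 .22 -.76 0 0 0 0;-1 .22 -.76 0 0 0 0;-1 .22 -.76 0 0 0 0;-1 .14 -.5 0 0 0 0' >/dev/null; python3 -m inch '-1 .06 -.25 0 0 0 0;-1 0 0 0 0 0 0;-1 0 0 0 0 0 0' >/dev/null
python3 go.py .4377 .1440 .1763 74.0
python3 - <<'E'
from station import camera
from h import *
c=camera("scene"); cv2.imwrite("pics/scene7.png",cv2.resize(c["img"][100:270,250:450],None,fx=3,fy=3))
E
```

```text
t 35.2 p [0.4381 0.1438 0.2749] rot [-1.7999e+02  1.0000e-02  7.4010e+01] w 0.0348 F [-0.3 -0.6 -0.5] gf 20.0
shift units [ 3.000e-03 -1.400e-02  3.287e+00] turn z units 0.001
```

View pics/scene7.png

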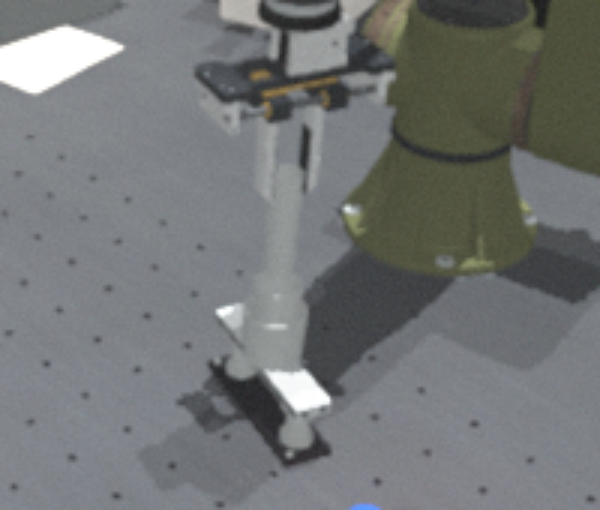

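The slim beaker hangs upright above the nest, top at (288,170) and foot at about (282,270), in line with the two seated beakers. I'll lower it slowly.

```bash
python3 -m inch '-1 0 -.01 .15 0 0 0;-1 0 0 .3 0 0 0;-1 0 0 .4 0 0 0;-1 0 0 .4 0 0 0;-1 0 0 .4 0 0 0;-1 0 0 .4 0 0 0;-1 0 0 .4 0 0 0;-1 0 0 .3 0 0 0;-1 0 0 .2 0 0 0;-1 0 0 .1 0 0 0' >/dev/null;  python3 go.py .4377 .1440 .1763 74.0; python3 -m inch '-1 0 0 .05 0 0 0;-1 0 0 .03 0 0 0;-1 0 0 0 0 0 0' >/dev/null;  python3 go.py .4377 .1440 .1763 74.0
```

```text
t 36.5 p [0.4375 0.1441 0.1833] rot [-180.      0.     74.03] w 0.0351 F [-0.  -0.2 -0.9] gf 20.0
shift units [-0.002  0.008  0.233] turn z units 0.003
t 36.88 p [0.4375 0.1441 0.1813] rot [ 1.7999e+02 -1.0000e-02  7.4030e+01] w 0.0349 F [-0.   0.1 -0.7] gf 20.0
shift units [-0.003  0.007  0.166] turn z units 0.003
```

```bash
python3 -m inch '-1 0 0 .05 0 0 0;-1 0 0 .05 0 0 0;-1 0 0 .02 0 0 0;-1 0 0 0 0 0 0' >/dev/null;  python3 go.py .4377 .1440 .1763 74.0; python3 -m inch '-1 0 0 .02 0 0 0;-1 0 0 .02 0 0 0;-1 0 0 0 0 0 0' >/dev/null;  python3 go.py .4377 .1440 .1763 74.0
```

```text
t 37.38 p [0.4374 0.1441 0.1775] rot [-180.      0.     74.03] w 0.0349 F [ 0.2  0.4 -1.3] gf 20.0
shift units [-0.002  0.009  0.04 ] turn z units 0.003
t 37.75 p [0.4374 0.1441 0.1763] rot [-179.99    0.     74.03] w 0.0349 F [ 0.2 -0.3 -1.2] gf 20.0
shift units [-0.001  0.01  -0.   ] turn z units 0.003
```

```bash
python3 -m inch '-1 0 0 .015 0 0 0;-1 0 0 .015 0 0 0;-1 0 0 0 0 0 0' >/dev/null;  python3 go.py .4377 .1440 .1763 74.0
```

```text
t 38.12 p [0.4377 0.1443 0.1762] rot [ 1.7995e+02 -4.0000e-02  7.4040e+01] w 0.035 F [-2.2  0.6  7.6] gf 20.0
shift units [-0.009  0.002 -0.004] turn z units 0.004
```

Contact, so I release, rise and back off.

```bash
python3 -m inch '-.2 0 0 0 0 0 0;0 0 0 0 0 0 0;.3 0 0 0 0 0 0;.3 0 0 0 0 0 0;.3 0 0 -.3 0 0 0;.3 0 0 -.6 0 0 0;.3 0 0 -.8 0 0 0;.3 0 0 -.8 0 0 0;.3 0 0 -.6 0 0 0;.3 0 0 0 0 0 0' >/dev/null; python3 -m inch '.3 -.8 0 0 0 0 0;.3 -.8 0 0 0 0 0;.3 -.8 0 0 0 0 0;.3 -.8 0 0 0 0 0;.3 -.8 0 0 0 0 0;.3 -.8 0 0 0 0 0;.3 -.8 0 0 0 0 0;.3 -.8 0 0 0 0 0;.3 0 0 0 0 0 0;.3 0 0 0 0 0 0'
python3 - <<'E'
from station import camera
from h import *
for n in("top","scene"):
    c=camera(n); P=cloud(c); cv2.imwrite(f"pics/{n}8.png",c["img"])
    if n=="scene": cv2.imwrite("pics/scene8c.png",cv2.resize(c["img"][100:270,250:450],None,fx=3,fy=3))
    for k,h,r,w in(("slim",.2,.0165,.022),("mid",.168,.024,.032),("wide",.136,.0325,.045)):
        m=(abs(P[...,2]-h)<.005)&(np.hypot(P[...,0]-.4377,P[...,1]-.144)<w); p=P[m][:,:2]; print(n,k,len(p),circ(p,r) if len(p)>5 else "")
E
```

```text
time_s: 40.62
ee_pos: [0.3847, -0.04, 0.2681]
eef_rot: [-3.141, -0.0, 1.292]
force: [-0.4, 0.5, 0.9]
grip_width: 0.0612
grip_force: 0.0
top slim 47 (array([0.43871225, 0.1438145 , 0.0165    ]), np.float64(0.0010233587689167656))
top mid 72 (array([0.43829325, 0.14381327, 0.024     ]), np.float64(0.0035916613680945703))
top wide 90 (array([0.43865984, 0.14365203, 0.0325    ]), np.float64(0.0054920994169206285))
scene slim 56 (array([0.43597743, 0.14394603, 0.0165    ]), np.float64(0.0017530151083370766))
scene mid 74 (array([0.43509921, 0.14303346, 0.024     ]), np.float64(0.004590757627534249))
scene wide 91 (array([0.43464732, 0.1418802 , 0.0325    ]), np.float64(0.004692466977391629))
```

View pics/scene8c.png

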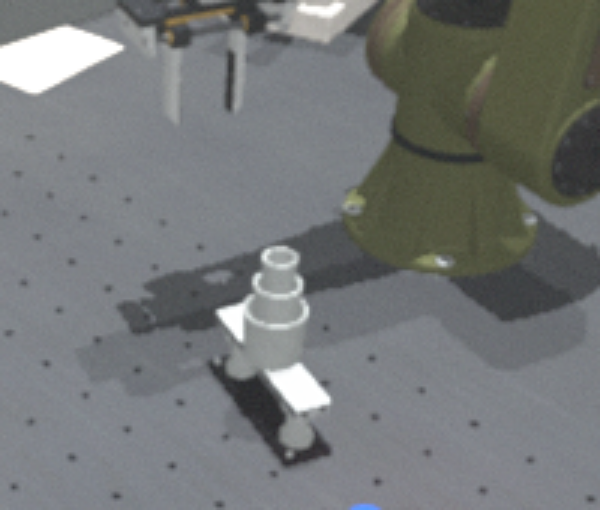

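View pics/top8.png

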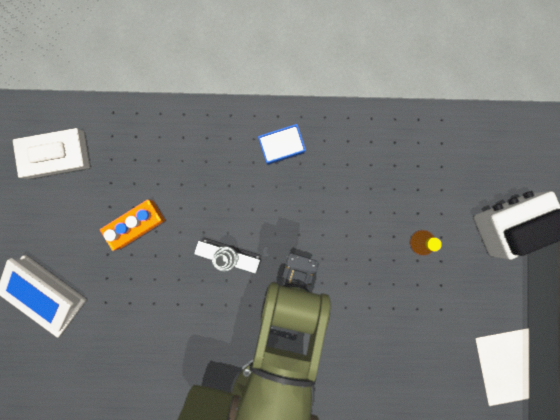

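The three beakers are nested and concentric on the middle of the bar, at (224,259) in the top view. The tip box (282,145), flask (430,243) and rack (132,225) are where they were, and the gripper is clear.

```bash
python3 -c "
from station import ticket
print(ticket.hand_in())"
```

```text
the job is handed in; nothing more can be done
None
```

The job is handed in at about 41 s: the bar lies square and centred across the posts with the wide, middle-sized and slim beakers nested upright on its middle, and the flask, tip box and tube rack were not moved; the hand-in returned no verdict.

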